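# Guard a honing station and hold a slate blank through its slot

## Robot

A 7-joint arm with a two-finger parallel gripper is mounted at the origin on the work surface. World frame = base frame: x ahead of the robot, y to its left, z up, the work surface at z = 0. Lengths are in mm, angles in rad, forces in N, time in s.
With the tool pointing down it reaches from about 400 to 875 mm from the base axis. Payload 4.4 kg.
Tool frame: the origin (TCP) lies midway between the tips of the shut fingers; the grasp point (between the pads) lies 19 mm behind it; z points along the fingers, y is the line along which they close (so a half turn about z gives the same grasp; the last joint's range is limited). The gripper opens to 85 mm and grips with 20 to 120 N. Pads are 22 mm wide; open, the fingers measure 114 mm over their backs; the gripper's body (76 mm by 85 mm) begins 54 mm behind the grasp point. The pads swing forward as they close: fully open they stand 13 mm farther back than shut.
Start: joints at [1.196, 0.628, 0.038, 1.517, -0.027, 0.996, -0.02], TCP at [197.573, -619.26, 231.313] pointing down, gripper open.
Joint ranges: [-3.06, 3.06], [-0.37, 2.12], [-1.25, 1.32], [0.18, 2.47], [-1.1, 4.24], [0.23, 1.98], [-2.94, 2.94]. Speed limits (rad/s): [2.57, 2.57, 3.14, 3.14, 3.14, 3.14, 3.14].

## Interface

Orientations are given as [roll, pitch, yaw] about the fixed x, y, z axes, in that order (R = Rz(yaw) Ry(pitch) Rx(roll)).
In Python, from cell import ctrl gives the robot as it stands.
- The arm moves only by the shell command python3 -m handwheel 'ROWS'. ROWS is JSON, a list of rows, each a list of 3 entries, a list of its own where there are three numbers: the turn, a rotation vector about the tool's x, y, z in degrees, then the shift along the tool's x, y, z in m, then the closure, from 0 (fully open) to 1 (shut). A call has 1 to 5 rows; each row shifts and turns the commanded pose from where the row before left it, along the tool's axes as they then stand; what a row does not reach is not made up. A row lasts 1/12 s, in which the tool goes at most 41.7 mm and 7.16 degrees, less where a joint would pass 70% of its speed; a pose out of reach is approached as far as the arm can. A call is refused whole if a number of a shift passes 0.0417 or a number of a turn 7.16, either way. A call with a gripper value outside its range is refused whole. The fingers move at their own pace and stop on an object; the grip force is fixed at half the most. Time passes only in rows, so rows that do not move let the fingers close. It gives the time, the measured TCP pose, the force, the opening and the grip force at its end, in the units of the state.
- ctrl.read_state(): the state, without advancing time (a new reading comes with each control period).
- ctrl.get_image(name): name is "side" or "top" or "wrist"; returns a dict with "pixels" (420x560x3 uint8, red, green, blue), "fx", "fy", "cx", "cy" (pixels), "pose" (4x4, takes a point from camera to world coordinates); the wrist camera has in their place "T_tool_cam" (4x4, takes a point from camera to tool coordinates, whose origin is the TCP and whose axes are the flange's). Camera axes: x right, y up, looking along -z (the intrinsics and any distortion apply to the point x, -y, -z); pixel columns grow to the right and rows downward; lengths in mm; the calibration is good to about 2 mm. A picture is of the moment at which its call begins: read the wrist's pose just before it. There is no depth.
- ctrl.finish_job(): hands the job in; it is judged then, once.
The state is a dict: "clock": time; "qpos": joint angles; "qd": joint speeds; "tau": joint torques, N m; "eef_pos": TCP position; "tool_rot": TCP orientation; "force": force on the tool from outside, world axes, zero at the start; "torque": the same for the moment, N m; "width": finger opening in mm; "gripper_force": force on a finger pad.
Only numpy, scipy, OpenCV 4.12 (cv2) and the standard library are available. Lean on these libraries where they do the work, as an engineer would, in place of code of your own. Each camera call takes 0.05 s, during which the arm holds its last target. There are 200 camera calls.

## Task

Set the guard hood down over the honing station so that both pegs stand up through its flange holes and it sits fully home, and let go of it. Then take the taller of the two slate blanks from the rack, pass it upright down through the slot of the hood, and press its lower edge on the sprung honing block inside so that the block is about half way down its travel, not on its stop. Finish while still gripping the blank and holding it there; leave the shorter blank and the other things where they are.

Things in the scene. Friction and masses are not known exactly. Their poses are not given: they have to be found in the camera images.
- station: honing station, fixed to the bench: grey flat base 240 x 130 x 20 mm (x, y, z) with two upright pegs; origin at the centre of its underside, on the bench. The hood is home when its origin is 20 mm above the station's origin, on the base's top, with their x axes parallel; either way round will do
- peg_a (a point): tip of the steel peg at x = -85 mm, y = 0 of the station, 46 mm above the bench. The peg is 10 mm in diameter and stands 26 mm above the base's top; its upper 10 mm taper to 4 mm
- peg_b (a point): tip of the other, like peg, at x = +85 mm, y = 0 of the station
- pad (a joint): sprung honing block in the middle of the station: 80 x 30 mm (station x, y), 22 mm thick. Value: how far it is pressed down, 0 free, 0.012 m on its stop. It yields from about 3.5 N, plus 0.5 N per mm (6.5 N at half way, 9.5 N at the stop); the blank's own weight does not move it
- pad_top (a point): centre of the top face of the honing block, over the station's origin, 55 mm above the bench when not pressed; moves with the block
- hood: guard hood, 0.5 kg, loose, upright on the bench left or right of the station; origin at the centre of its underside. Grey box open below, 130 x 90 x 60 mm (x, y, z), walls 4 mm; at each end a flange 6 mm thick, 60 mm wide, out to x = -105 / +105 mm, with a 12 mm hole at x = -85 / +85 mm, y = 0. A bare-metal slot block stands on its roof. Same after a half turn
- slot_block (a point): grip point of the hood, on its centre line 83 mm above its origin. The slot block is 100 mm long (hood x), 46 mm wide (hood y), from 60 to 95 mm above the hood's origin; grip it by its two long flanks, fingers closing along hood y, fingertips just clear of the roof
- slot (a point): centre of the slot's mouth, in the top of the slot block, 95 mm above the hood's origin. The slot goes right down through block and roof: the mouth, 80 x 30 mm (hood x, y), narrows over the first 10 mm to 64 x 14 mm, then runs straight for 29 mm into the hollow hood
- slate: the taller slate blank, dark grey plate, 0.23 kg, 60 mm wide (x), 12 mm thick (y), 120 mm tall; origin at the centre of its lower edge. Stands upright in one of the rack's grooves, lower edge 10 mm above the bench. Grip it near the top across its thickness, about 15 mm below its upper edge, leaving at least 70 mm free below the fingertips
- short_blank: the shorter slate blank, same plate but 75 mm tall, standing in the other groove; leave it
- rack: wooden rack fixed to the bench, 90 x 140 x 30 mm; origin at the centre of its underside. Two grooves along x at y = -35 and +35 mm, 15 mm wide, 66 mm long, floor 10 mm above the bench. On the side of the station where the hood is not
- bowl: white china bowl 80 mm across, 40 mm high, on the bench beyond the station to one side, origin at the centre of its underside; leave it
- dresser: grey dressing stone 40 x 80 x 22 mm lying on the bench beyond the station to the other side, origin at the centre of its underside; leave it
Mind the look-alikes: they are no part of the job. What is shaped like the slate but pink or white is not meant.

How it is judged:
By the outcome, as a careful person would: the job done as asked, in the order asked, and still so for the second after the job is handed in, while the arm keeps its last pose, push and grip.
It also fails if it takes over 72 s, if anything falls off the work surface, if the arm or the gripper's body presses on something with over 40 N, if the wrist force passes 120 N, or if a joint passes its speed limit or range.

## Working session

There is one attempt and no reset: what is moved stays moved. The work goes in short steps, Python scripts to look and compute and a shell command to move; the robot and the scene stay as the last step left them, time stands still between calls to the robot, and variables do not carry over. Pictures are saved under pics/ and viewed, at most 10 in all, crops included, and the job is handed in when it is done.

```bash
ls; mkdir -p pics; python3 - <<'E'
from cell import ctrl
import cv2,numpy as np
s=ctrl.read_state();print(s)
for n in("top","side"):
    g=ctrl.get_image(n);cv2.imwrite(f"pics/{n}0.png",g["pixels"][:,:,::-1]);print(n,{k:v for k,v in g.items() if k!="pixels"})
E
```

```text
pics
{'clock': 0.0, 'qpos': array([ 1.19618668,  0.62933939,  0.0384399 ,  1.51838787, -0.02702646,
        0.99633792, -0.02003076]), 'qd': array([-0.0015049 ,  0.0014645 ,  0.00022409, -0.00049701,  0.00107063,
       -0.00024579,  0.00126444]), 'tau': array([ 1.12494363e-03, -5.63416529e+01,  1.22611731e+00, -1.93449658e+01,
        1.08547646e-02,  1.05100160e-02, -1.40618798e-05]), 'eef_pos': array([ 197.38901192, -618.62208588,  230.38708788]), 'tool_rot': array([-3.13963778e+00,  2.86705012e-06,  3.08765705e-01]), 'force': array([ 0.51462992, -0.12297486,  0.03032735]), 'torque': array([-0.00900332,  0.00252249, -0.04344341]), 'gripper_force': 0.0, 'width': 85.4256135598511}
top {'fx': 540.6944824925946, 'fy': 540.6944824925946, 'cx': 281.1855411099384, 'cy': 198.9347850267543, 'pose': array([[-1.42404184e-02,  9.92838563e-01, -1.18611962e-01,
         3.97674903e+02],
       [-9.99482978e-01, -1.75538945e-02, -2.69376511e-02,
        -7.21931865e+01],
       [-2.88268407e-02,  1.18167033e-01,  9.92575219e-01,
         1.27569506e+03],
       [ 0.00000000e+00,  0.00000000e+00,  0.00000000e+00,
         1.00000000e+00]])}
side {'fx': 397.149084784912, 'fy': 397.149084784912, 'cx': 279.93936868064844, 'cy': 209.91271067093155, 'pose': array([[-8.73320898e-01,  3.68445149e-01, -3.18682884e-01,
         1.93697190e+02],
       [-4.86956607e-01, -6.42057810e-01,  5.92144434e-01,
         5.80779429e+02],
       [ 1.35599096e-02,  6.72316845e-01,  7.40139303e-01,
         8.67027412e+02],
       [ 0.00000000e+00,  0.00000000e+00,  0.00000000e+00,
         1.00000000e+00]])}
```

View pics/top0.png

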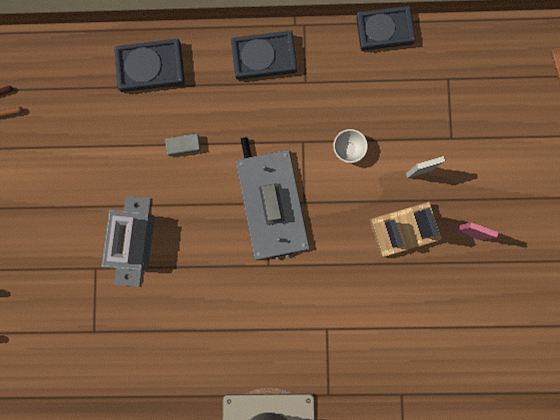

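View pics/side0.png

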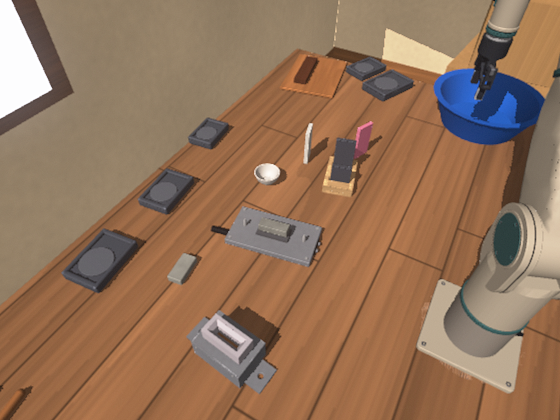

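The top view shows the hood at (127,241), the station at (273,205), the rack at (406,230), the bowl at (350,147) and the dresser at (183,145). The white look-alike is at (427,167) and the pink one at (478,232). Two dark plates stand in the rack, at about (397,235) and (424,220). The side view shows the rack at (342,170). I'll enlarge these.

```bash
python3 - <<'E'
import cv2,numpy as np
t=cv2.imread("pics/top0.png");s=cv2.imread("pics/side0.png")
def c(i,x,y,w,h,W,H):return cv2.resize(i[y:y+h,x:x+w],(W,H),interpolation=cv2.INTER_CUBIC)
a=c(t,360,190,90,75,400,333);b=c(s,300,110,90,100,300,333)
d=c(t,95,190,66,44*2,199,265);e=c(t,230,145,90,120,199,265);f=c(s,185,300,100,95,279,265)
o=np.zeros((600,700,3),np.uint8);o[:333,:400]=a;o[:333,400:]=b;o[335:,:199]=d;o[335:,205:404]=e;o[335:,410:689]=f
cv2.imwrite("pics/crop1.png",o)
E
```

```text
(no output)
```

View pics/crop1.png

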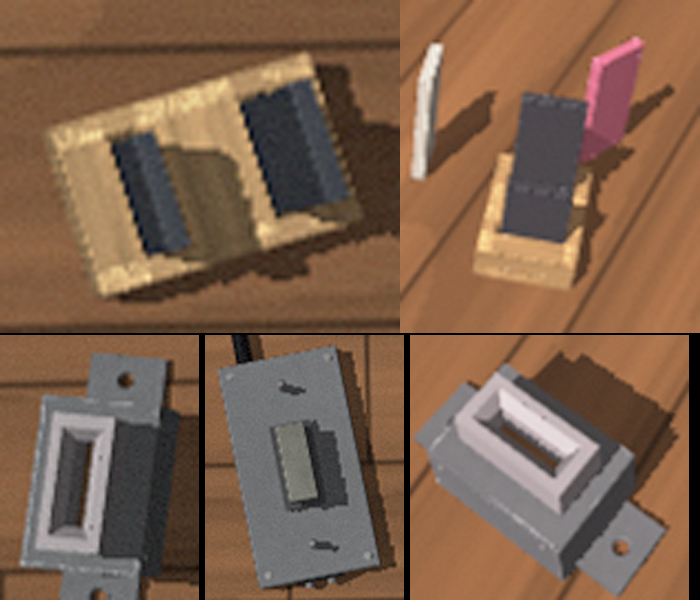

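Rack candidates: the dark plate at top (397,235) and the one at top (424,220). In the side crop the rear plate rises well above the front one, and in the top crop the right-hand plate shows much more face. So the plate at (424,220), in the -y groove, is the taller slate. White (427,167) and pink (478,232) are ruled out by colour.

```bash
cat > h.py <<'E'
from cell import ctrl
import cv2,numpy as np
from scipy.spatial.transform import Rotation as R
def cast(g,uv,z,pose=None):
    P=g["pose"] if pose is None else pose
    uv=np.atleast_2d(np.array(uv,float))
    d=np.c_[(uv[:,0]-g["cx"])/g["fx"],-(uv[:,1]-g["cy"])/g["fy"],-np.ones(len(uv))]@P[:3,:3].T
    return P[:3,3]+d*((z-P[2,3])/d[:,2])[:,None]
def wrist():
    s=ctrl.read_state();g=ctrl.get_image("wrist")
    T=np.eye(4);T[:3,:3]=R.from_euler("xyz",s["tool_rot"]).as_matrix();T[:3,3]=s["eef_pos"]
    g["pose"]=T@g["T_tool_cam"];return s,g
def rel(s,p): # world target -> tool-axis shift (m)
    return R.from_euler("xyz",s["tool_rot"]).as_matrix().T@(np.array(p)-s["eef_pos"])/1000
E
python3 - <<'E'
from h import *
g=ctrl.get_image("top");im=g["pixels"];hsv=cv2.cvtColor(im,cv2.COLOR_RGB2HSV)
def rect(mask,box,z,name):
    x,y,w,h=box;m=np.zeros_like(mask);m[y:y+h,x:x+w]=mask[y:y+h,x:x+w]
    cs,_=cv2.findContours(m,cv2.RETR_EXTERNAL,cv2.CHAIN_APPROX_NONE);c=max(cs,key=cv2.contourArea)
    hb=cv2.boxPoints(cv2.minAreaRect(cv2.convexHull(c)));W=cast(g,hb,z)[:,:2]
    e=W[1]-W[0],W[2]-W[1];l=max(e,key=np.linalg.norm)
    print(name,"c",W.mean(0).round(1),"sides",[np.linalg.norm(q).round(1) for q in e],"long axis deg",np.degrees(np.arctan2(l[1],l[0])).round(1),hb.round(1).tolist())
H,S,V=[hsv[...,i].astype(int) for i in range(3)]
a=im.astype(int);nb=(a[...,0]-a[...,2])
rect(((nb<15)&(V>85)).astype(np.uint8)*255,(228,145,90,118),20,"station")
rect(((nb<40)&(V>140)).astype(np.uint8)*255,(95,190,66,88),95,"slotblock")
rect(((nb>40)&(V>150)).astype(np.uint8)*255,(362,195,85,65),30,"rack")
print("holes",cast(g,[[136.5,204.9],[127.5,276.9]],6).round(1))
print("pegs",cast(g,[[265.4,168.5],[279.4,238.5]],46).round(1))
s=ctrl.read_state();print(s["clock"])
E
```

```text
station c [537.3 -15.1] sides [np.float64(130.4), np.float64(238.2)] long axis deg -169.8 [[234.60000610351562, 159.89999389648438], [288.6000061035156, 149.10000610351562], [308.5, 248.3000030517578], [254.39999389648438, 259.1000061035156]]
slotblock c [457.2 317.1] sides [np.float64(101.5), np.float64(46.3)] long axis deg -6.2 [[106.19999694824219, 260.3999938964844], [112.19999694824219, 214.39999389648438], [132.60000610351562, 217.10000610351562], [126.5999984741211, 263.0]]
rack c [ 472.3 -320.8] sides [np.float64(140.5), np.float64(90.7)] long axis deg -75.0 [[370.1000061035156, 218.3000030517578], [428.70001220703125, 201.5], [439.70001220703125, 239.8000030517578], [381.0, 256.6000061035156]]
holes [[541.2 307.1   6. ]
 [371.7 325.4   6. ]]
pegs [[616.   -3.4  46. ]
 [454.2 -33.5  46. ]]
0.15
```

The measured sizes match: station (537,-15) at 10.2°, hood (457,317) at -6.2°, rack (472,-321) with x axis at 15°. Now I'll move above the hood.

```bash
python3 -m handwheel '[[[0,0,6],[0.04,0,0],0],[[0,0,6],[0.04,0,0],0],[[0,0,6],[0.04,0,0],0],[[0,0,6],[0.04,0,0],0]]'
python3 -m handwheel '[[[0,0,0],[0.007,-0.041,0],0],[[0,0,0],[0.007,-0.041,0],0],[[0,0,0],[0.007,-0.041,0],0],[[0,0,0],[0.007,-0.041,0],0],[[0,0,0],[0.007,-0.041,0],0]]'
python3 -m handwheel '[[[0,0,0],[0.007,-0.041,0],0],[[0,0,0],[0.007,-0.041,0],0],[[0,0,0],[0.007,-0.041,0],0],[[0,0,0],[0.007,-0.041,0],0],[[0,0,0],[0.007,-0.041,0],0]]'
```

```text
clock: 0.48
eef_pos: [356.3, -593.9, 231.3]
tool_rot: [-3.14, 0.0, -0.115]
force: [0.7, -0.8, -0.3]
width: 85.1
gripper_force: 0.0
clock: 0.9
eef_pos: [412.1, -393.2, 230.9]
tool_rot: [-3.141, 0.001, -0.11]
force: [1.6, -0.5, 0.4]
width: 85.8
gripper_force: 0.0
clock: 1.32
eef_pos: [469.3, -193.4, 231.3]
tool_rot: [-3.141, 0.0, -0.11]
force: [0.2, 0.7, 0.3]
width: 85.2
gripper_force: 0.0
```

```bash
python3 -m handwheel '[[[0,0,0],[-0.005,-0.04,0],0],[[0,0,0],[-0.005,-0.04,0],0],[[0,0,0],[-0.005,-0.04,0],0],[[0,0,0],[-0.005,-0.04,0],0],[[0,0,0],[-0.005,-0.04,0],0]]'
python3 -m handwheel '[[[0,0,0],[-0.005,-0.04,0],0],[[0,0,0],[-0.005,-0.04,0],0],[[0,0,0],[-0.005,-0.04,0],0],[[0,0,0],[-0.005,-0.04,0],0],[[0,0,0],[-0.005,-0.04,0],0]]'
python3 -m handwheel '[[[0,0,0],[-0.006,-0.035,0],0],[[0,0,0],[-0.006,-0.035,0],0],[[0,0,0],[-0.006,-0.035,0],0],[[0,0,0],[0,0,0],0],[[0,0,0],[0,0,0],0]]'
python3 - <<'E'
from h import *
s,g=wrist();cv2.imwrite("pics/w1.png",g["pixels"][:,:,::-1]);print(g["T_tool_cam"].round(2),g["fx"],g["cx"],g["cy"])
print(s["eef_pos"],s["tool_rot"],rel(s,[457.2,317.1,83+19]).round(4))
E
```

```text
clock: 1.73
eef_pos: [465.9, 8.0, 231.3]
tool_rot: [3.142, -0.0, -0.11]
force: [0.5, 0.4, 0.4]
width: 85.2
gripper_force: 0.0
clock: 2.15
eef_pos: [463.0, 209.6, 231.3]
tool_rot: [3.141, 0.0, -0.11]
force: [1.2, -0.3, -0.1]
width: 85.3
gripper_force: 0.0
clock: 2.57
eef_pos: [456.0, 316.5, 230.8]
tool_rot: [-3.141, 0.001, -0.105]
force: [0.6, -0.2, -0.3]
width: 85.8
gripper_force: 0.0
[[  -0.      0.95    0.3    77.81]
 [   1.      0.      0.     -0.17]
 [   0.      0.3    -0.95 -143.25]
 [   0.      0.      0.      1.  ]] 373.9348171141272 278.9860945382836 207.90153923992438
[456.02350308 316.53732328 230.77921047] [-3.14130925e+00  8.09108473e-04 -1.05063597e-01] [ 0.0012 -0.0006  0.1288]
```

View pics/w1.png

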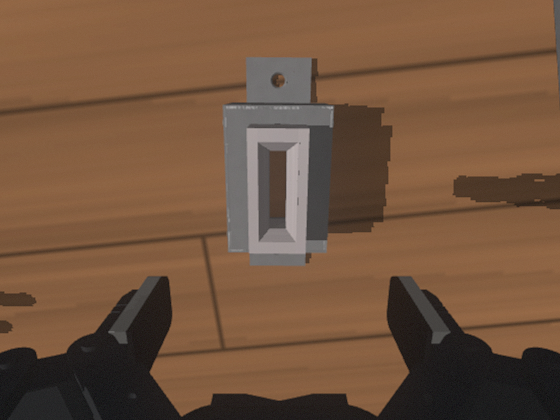

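The wrist view shows the slot block straight ahead, with its rim at about (247..309, 128..254), aligned with the tool. The flange hole is at (279,80).

```bash
cat >> h.py <<'E'
def rimrect(g,z=95,box=(200,100,160,170)):
    im=g["pixels"].astype(int);m=((im[...,0]-im[...,2]<30)&(im.max(2)>165)).astype(np.uint8)
    x,y,w,h=box;k=np.zeros_like(m);k[y:y+h,x:x+w]=m[y:y+h,x:x+w]
    k=cv2.morphologyEx(k,cv2.MORPH_OPEN,np.ones((3,3),np.uint8))
    c=max(cv2.findContours(k,cv2.RETR_EXTERNAL,cv2.CHAIN_APPROX_NONE)[0],key=cv2.contourArea)
    b=cv2.boxPoints(cv2.minAreaRect(cv2.convexHull(c)));W=cast(g,b,z);e=[W[1]-W[0],W[2]-W[1]];l=max(e,key=np.linalg.norm)
    if l[0]<0:l=-l
    return W.mean(0),[np.linalg.norm(q).round(1) for q in e],np.degrees(np.arctan2(l[1],l[0])),b
E
python3 - <<'E'
from h import *
s,g=wrist();c,e,a,b=rimrect(g);print(c,e,a,b.tolist());print(np.degrees(s["tool_rot"]),rel(s,[c[0],c[1],64]).round(4))
print(cast(g,[279,80],6))
E
```

```text
[456.72617697 306.87961005  95.        ] [np.float64(73.7), np.float64(8.2)] -7.324240609839542 [[282.0272216796875, 237.81671142578125], [284.1431884765625, 145.77340698242188], [295.1143798828125, 146.02560424804688], [292.9984130859375, 238.06890869140625]]
[ 1.79936702e+02  3.47147787e-02 -6.21180443e+00] [0.001  0.0071 0.1668]
[[542.23035288 304.86277633   6.        ]]
```

```bash
python3 - <<'E'
from h import *
s,g=wrist();W=cast(g,[[247,129],[309,128],[309,254],[247,254]],95);print(W.round(1),W.mean(0));print(g["pixels"][190,[240,250,253,256,270,290,300,305]], g["pixels"][250,270])
print(rel(s,[457,317,64]).round(4))
E
```

```text
[[509.5 330.8  95. ]
 [505.2 285.5  95. ]
 [404.6 294.2  95. ]
 [410.2 344.4  95. ]] [457.38460733 313.71420858  95.        ]
[[114 111 111]
 [162 153 151]
 [116 110 109]
 [ 85  80  80]
 [ 81  63  50]
 [177 167 167]
 [162 155 154]
 [ 70  68  68]] [162 152 152]
[-0.0005 -0.0043  0.167 ]
```

```bash
python3 - <<'E'
from h import *
for i in range(8):
    s,g=wrist();W=cast(g,[[279,80]],6);print(s["clock"],s["eef_pos"].round(2),np.degrees(s["tool_rot"]).round(2),W[0].round(1))
E
```

```text
2.7167 [457.43 312.32 231.13] [ 1.7992e+02  1.0000e-02 -6.4200e+00] [543.1 302.6   6. ]
2.7667 [457.56 312.18 231.27] [179.94  -0.    -6.45] [543.2 302.5   6. ]
2.8167 [457.63 312.29 231.37] [ 1.7996e+02 -1.0000e-02 -6.4500e+00] [543.3 302.7   6. ]
2.8667 [457.64 312.51 231.43] [ 1.7997e+02 -1.0000e-02 -6.4400e+00] [543.4 303.    6. ]
2.9167 [457.59 312.77 231.48] [ 1.7999e+02 -1.0000e-02 -6.4200e+00] [543.3 303.3   6. ]
2.9667 [457.56 313.03 231.48] [ 1.80e+02 -1.00e-02 -6.41e+00] [543.3 303.6   6. ]
3.0167 [457.51 313.26 231.51] [-1.80e+02 -1.00e-02 -6.39e+00] [543.3 303.9   6. ]
3.0667 [457.38 313.46 231.44] [-1.80e+02 -1.00e-02 -6.36e+00] [543.1 304.1   6. ]
```

```bash
sed -i 's/max(2)>165/max(2)>140/' h.py; python3 - <<'E'
from h import *
for i in range(6):ctrl.read_state();s,g=wrist()
c,e,a,b=rimrect(g);print(c,e,a,b.round(1).tolist())
im=g["pixels"].astype(int);k=((im[50:103,240:320,0]-im[50:103,240:320,2])>15).astype(np.uint8)
n,l,st,ce=cv2.connectedComponentsWithStats(k[12:45,15:65]);i=[j for j in range(1,n) if st[j,4]>20];h=[ce[j]+[255,62] for j in i];print(h,[st[j,4] for j in i],[cast(g,q,6)[0].round(1) for q in h])
print(s["eef_pos"],rel(s,[c[0],c[1],64]).round(4),rel(s,[457,316,64]).round(4))
E
```

```text
[457.30425126 318.57759295  95.        ] [np.float64(44.9), np.float64(99.6)] -5.180977244012121 [[243.0, 130.0], [304.0, 130.0], [304.0, 254.0], [243.0, 254.0]]
[array([275.36842105,  81.78195489])] [np.int32(133)] [array([541.8, 308.3,   6. ])]
[457.21067573 314.01416994 231.34861112] [-0.0004 -0.0045  0.1673] [-0.0004 -0.0019  0.1673]
```

```bash
python3 -m handwheel '[[[0,0,0],[0,-0.0035,0.025],0],[[0,0,0],[0,0,0.03],0],[[0,0,0],[0,0,0.03],0],[[0,0,0],[0,0,0.03],0],[[0,0,0],[0,0,0.02],0]]'
python3 -m handwheel '[[[0,0,0],[0,0,0.012],0],[[0,0,0],[0,0,0.01],0],[[0,0,0],[0,0,0.007],0],[[0,0,0],[0,0,0.003],0],[[0,0,0],[0,0,0],0]]'
python3 -m handwheel '[[[0,0,0],[0,0,0],0],[[0,0,0],[0,0,0],0],[[0,0,0],[0,0,0],0],[[0,0,0],[0,0,0],0]]'
```

```text
clock: 3.83
eef_pos: [456.5, 316.8, 93.9]
tool_rot: [3.14, 0.002, -0.11]
force: [-0.5, -0.1, 0.5]
width: 85.3
gripper_force: 0.0
clock: 4.25
eef_pos: [457.6, 317.5, 64.1]
tool_rot: [3.141, 0.0, -0.11]
force: [-0.4, -0.7, -0.5]
width: 85.5
gripper_force: 0.0
clock: 4.58
eef_pos: [457.9, 317.7, 65.0]
tool_rot: [-3.141, -0.001, -0.11]
force: [-0.1, -0.2, 0.2]
width: 85.6
gripper_force: 0.0
```

Well placed; close the gripper.

```bash
python3 -m handwheel '[[[0,0,0],[0,0,0],0.6],[[0,0,0],[0,0,0],0.7],[[0,0,0],[0,0,0],0.8],[[0,0,0],[0,0,0],1],[[0,0,0],[0,0,0],1]]'
python3 -m handwheel '[[[0,0,0],[0,0,0],1],[[0,0,0],[0,0,0],1],[[0,0,0],[0,0,0],1]]'
python3 -m handwheel '[[[0,0,0],[0,0,-0.01],1],[[0,0,0],[0,0,-0.015],1],[[0,0,0],[0,0,-0.02],1],[[0,0,0],[0,0,-0.02],1],[[0,0,0],[0,0,-0.015],1]]'
python3 -m handwheel '[[[0,0,0],[0,0,-0.01],1],[[0,0,0],[0,0,-0.005],1],[[0,0,0],[0,0,0],1],[[0,0,0],[0,0,0],1]]'
```

```text
clock: 5.0
eef_pos: [457.7, 317.9, 64.6]
tool_rot: [-3.141, -0.0, -0.11]
force: [-1.0, -0.2, 3.7]
width: 45.0
gripper_force: 61.6
clock: 5.25
eef_pos: [457.7, 317.9, 64.6]
tool_rot: [-3.141, -0.0, -0.11]
force: [-0.9, 2.1, 5.7]
width: 45.2
gripper_force: 61.9
clock: 5.67
eef_pos: [457.1, 316.7, 145.1]
tool_rot: [3.14, 0.001, -0.11]
force: [0.6, -0.4, -4.6]
width: 45.2
gripper_force: 63.4
clock: 6.0
eef_pos: [457.0, 317.0, 158.7]
tool_rot: [3.141, 0.001, -0.11]
force: [0.0, 0.2, -4.8]
width: 44.9
gripper_force: 63.4
```

```bash
python3 -m handwheel '[[[0,0,-4],[0,0,0],1],[[0,0,-4.5],[0,0,0],1],[[0,0,-4],[0,0.01,0],1],[[0,0,-4],[0,0.02,0],1],[[0,0,0],[0.003,0.03,0],1]]'
python3 -m handwheel '[[[0,0,0],[0.003,0.035,0],1],[[0,0,0],[0.003,0.035,0],1],[[0,0,0],[0.003,0.035,0],1],[[0,0,0],[0.003,0.035,0],1],[[0,0,0],[0.003,0.035,0],1]]'
python3 -m handwheel '[[[0,0,0],[0.002,0.035,0],1],[[0,0,0],[0.001,0.03,0],1],[[0,0,0],[0,0.02,0],1],[[0,0,0],[0,0.015,0],1],[[0,0,0],[0,0.005,0],1]]'
python3 -m handwheel '[[[0,0,0],[0,0,0],1],[[0,0,0],[0,0,0],1],[[0,0,0],[0,0,0],1],[[0,0,0],[0,0,0],1],[[0,0,0],[0,0,0],1]]'
python3 - <<'E'
from h import *
s,g=wrist();cv2.imwrite("pics/w2.png",g["pixels"][:,:,::-1]);t=ctrl.get_image("top");np.save("top2.npy",t["pixels"])
print(s["eef_pos"],np.degrees(s["tool_rot"]),rel(s,[537.3,-15.1,84]).round(4))
E
```

```text
clock: 6.42
eef_pos: [465.9, 260.8, 157.9]
tool_rot: [-3.14, 0.003, 0.187]
force: [0.5, -0.2, -5.0]
width: 45.2
gripper_force: 63.3
clock: 6.83
eef_pos: [513.3, 87.1, 158.1]
tool_rot: [3.142, 0.003, 0.178]
force: [1.1, 0.0, -5.9]
width: 45.1
gripper_force: 63.3
clock: 7.25
eef_pos: [535.0, -17.8, 158.1]
tool_rot: [3.14, 0.003, 0.173]
force: [-0.0, 0.5, -5.4]
width: 45.7
gripper_force: 63.4
clock: 7.67
eef_pos: [535.5, -12.4, 159.3]
tool_rot: [-3.141, 0.0, 0.18]
force: [-0.1, -0.6, -4.6]
width: 44.8
gripper_force: 63.4
[535.47958302 -12.37519937 159.27329386] [-1.79970024e+02  4.83288095e-03  1.03156373e+01] [0.0013 0.003  0.0753]
```

View pics/w2.png

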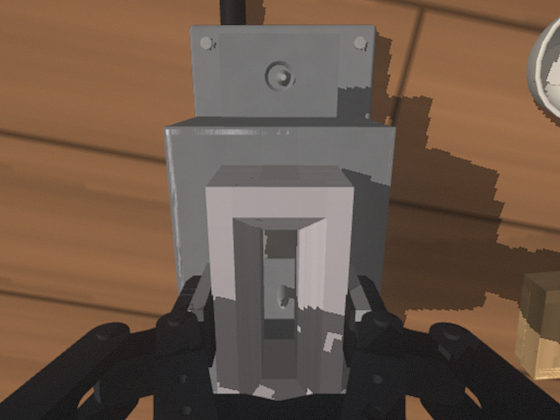

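The wrist view shows the front flange with its hole at about (280,77), and the peg tip visible through it. I'll enlarge that.

```bash
python3 - <<'E'
import cv2
i=cv2.imread("pics/w2.png")[50:100,255:305];i=cv2.convertScaleAbs(i,alpha=1.6,beta=-60);cv2.imwrite("pics/c2.png",cv2.resize(i,(500,500),interpolation=cv2.INTER_CUBIC))
E
```

```text
(no output)
```

View pics/c2.png

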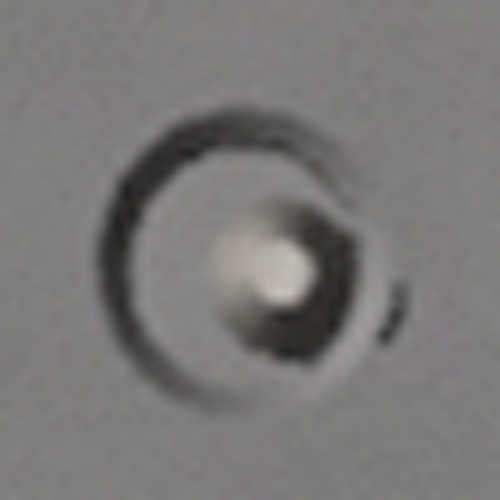

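```bash
python3 - <<'E'
from h import *
s,g=wrist();print(s["eef_pos"].round(2),np.degrees(s["tool_rot"]).round(2))
h=cast(g,[279.5,75.3],s["eef_pos"][2]-64.6+6)[0];p=cast(g,[282.9,76.5],46)[0]
M=R.from_euler("xyz",s["tool_rot"]).as_matrix().T
print("hole",h,"peg",p,"hole tool",M@(h-s["eef_pos"]),"peg-hole tool",M@(p-h))
# base edges via corners of base far edge & screws; base top z=20
B=cast(g,[[190,26],[374,27]],20);print(B,B.mean(0),np.degrees(np.arctan2(B[0,0]-B[1,0],-(B[0,1]-B[1,1]))), np.linalg.norm(B[0]-B[1]))
# top: pegs, sub pixel in first top image
t=cv2.imread("pics/top0.png")
for (u,v) in[(265,168),(279,239)]:
    print(cv2.cvtColor(t,cv2.COLOR_BGR2GRAY)[v-5:v+6,u-7:u+9])
E
```

```text
[535.56 -12.94 159.35] [-179.99   -0.     10.27]
hole [618.96503461   1.98719416 100.75010082] peg [ 6.20483705e+02 -4.53770332e-02  4.60000000e+01] hole tool [84.72620257  0.19146349 58.60349774] peg-hole tool [ 1.1296307   2.28148108 54.74970341]
[[642.18665767  68.5716541   20.        ]
 [664.05130514 -55.96889032  20.        ]] [653.1189814    6.30138189  20.        ] -170.0424871196861 126.44528465700472
[[117 120 118 116 114 116 114 117 119 118 116 119 119 118 118 118]
 [119 112 115 116 122 117 118 117 121 119 121 117 120 113 117 115]
 [119 111 116 117 116 107  96  91 113 120 121 120 117 120 118 122]
 [114 114 114 113 118 126 126  87  93 125 122 123 120 114 115 120]
 [122 115 119 115 120 136 125  73  60  94  90 104 125 128 123 119]
 [114 115 112 113 118 106  78  54  56  51  56  64  96  92  87 100]
 [119 118 122 115 118  94  65  50  54  58  63  61  57  51  51  65]
 [120 120 115 118 117 110  82  69  53  53  55  57  55  57  60  50]
 [117 116 118 114 117 116 111 105 101 103  88  51  52  52  70 105]
 [114 118 120 111 114 113 118 119 123 122 114 100  96 100 106 124]
 [116 119 116 115 115 118 113 115 118 115 119 120 118 121 120 119]]
[[113 116 112 107 114 115 115 119 115 113 116 115 112 112 111 117]
 [116 109 114 116 114 114 116 117 113 115 117 115 117 115 113 118]
 [118 112 112 112 115 115 116 120 119 114 110 114 115 114 116 114]
 [117 114 113 113 116 110  99  87 107 119 119 120 121 125 123 115]
 [114 113 113 115 115 120 129  98  75  92  95  90  92  84 102 118]
 [115 113 113 115 117 137 149 110  48  52  53  57  56  50  68 101]
 [116 118 115 118 113 113 110  72  52  61  58  59  57  57  56  69]
 [117 113 118 118 115 108  83  77  65  50  49  51  55  49  55  57]
 [109 117 113 117 119 120 113 104 101 100 102  99  99 101 100  83]
 [116 117 116 117 112 112 114 122 119 119 121 122 116 120 118 116]
 [117 118 115 116 115 114 112 114 115 120 115 117 117 122 117 117]]
```

```bash
python3 -m handwheel '[[[0,0,0],[0.001,0.002,0.005],1],[[0,0,0],[0,0,0.01],1],[[0,0,0],[0,0,0.012],1],[[0,0,0],[0,0,0.01],1],[[0,0,0],[0,0,0.005],1]]'
python3 -m handwheel '[[[0,0,0],[0,0,0],1],[[0,0,0],[0,0,0],1],[[0,0,0],[0,0,0],1],[[0,0,0],[0,0,0],1],[[0,0,0],[0,0,0],1]]'
python3 - <<'E'
from h import *
t=ctrl.get_image("top");P=cast(t,[[263.5,166.7],[277.7,238.7]],46);d=P[0]-P[1];print(P,P.mean(0),np.linalg.norm(d),np.degrees(np.arctan2(d[1],d[0])))
for i in range(4):s,g=wrist()
print(s["eef_pos"],np.degrees(s["tool_rot"]));np.save("w3.npy",g["pixels"])
a=g["pixels"][:,:,::-1];i=a[30:130,230:330];i=cv2.convertScaleAbs(i,alpha=1.6,beta=-60);cv2.imwrite("pics/c3.png",cv2.resize(i,(600,600),interpolation=cv2.INTER_CUBIC))
E
```

```text
clock: 8.23
eef_pos: [535.8, -15.7, 115.3]
tool_rot: [-3.141, 0.003, 0.178]
force: [0.4, -0.1, -5.0]
width: 45.2
gripper_force: 63.4
clock: 8.65
eef_pos: [537.4, -15.6, 117.9]
tool_rot: [3.141, -0.001, 0.178]
force: [-0.4, -0.4, -4.9]
width: 45.2
gripper_force: 63.3
[[620.32194491   0.97392082  46.        ]
 [453.79383177 -29.6035271   46.        ]] [537.05788834 -14.31480314  46.        ] 169.3121164769984 10.404599842300156
[537.13160319 -15.57864197 117.60807372] [ 1.79994500e+02 -3.33372091e-02  1.01935774e+01]
```

View pics/c3.png

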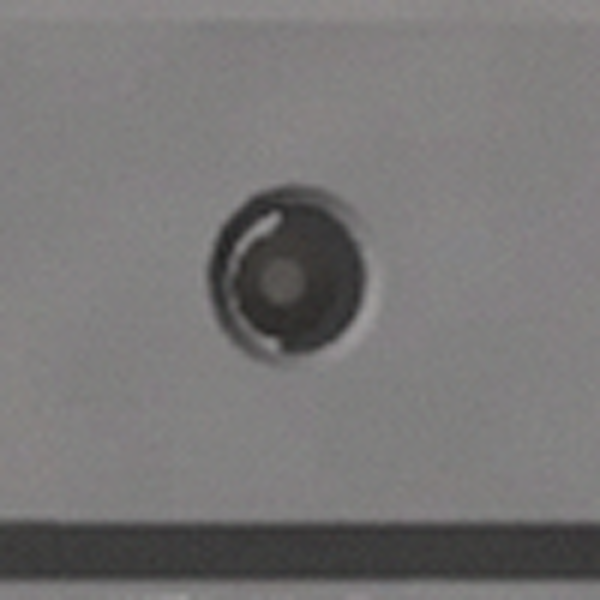

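```bash
python3 - <<'E'
from h import *
s,g=wrist();hz=s["eef_pos"][2]-64.6
h=cast(g,[278.2,75.5],hz+6)[0];p=cast(g,[276.7,76.2],46)[0]
M=R.from_euler("xyz",s["tool_rot"]).as_matrix().T
print(s["eef_pos"],"hole",h,"peg",p,M@(h-s["eef_pos"]),"peg-hole tool",M@(p-h))
E
```

```text
[537.04415142 -15.5857279  117.52696814] hole [ 6.20279435e+02 -1.50120678e-01  5.89269681e+01] peg [620.21134941   0.68781489  46.        ] [84.63145838 -0.47101315 58.63126175] peg-hole tool [ 0.0764334  -0.83728586 12.92696358]
```

```bash
python3 -m handwheel '[[[0,0,0],[0,-0.0008,0],1],[[0,0,0],[0,0,0.004],1],[[0,0,0],[0,0,0.004],1],[[0,0,0],[0,0,0.003],1],[[0,0,0],[0,0,0.002],1]]'
python3 -m handwheel '[[[0,0,0],[0,0,0.002],1],[[0,0,0],[0,0,0.002],1],[[0,0,0],[0,0,0.002],1],[[0,0,0],[0,0,0.001],1],[[0,0,0],[0,0,0],1]]'
```

```text
clock: 9.37
eef_pos: [536.4, -14.8, 103.6]
tool_rot: [-3.141, 0.001, 0.178]
force: [0.3, 0.4, -4.9]
width: 45.1
gripper_force: 63.4
clock: 9.78
eef_pos: [536.6, -14.8, 97.1]
tool_rot: [-3.142, 0.0, 0.178]
force: [-0.4, 0.4, -4.9]
width: 45.1
gripper_force: 63.4
```

```bash
python3 -m handwheel '[[[0,0,0],[0,0,0.002],1],[[0,0,0],[0,0,0.003],1],[[0,0,0],[0,0,0.003],1],[[0,0,0],[0,0,0.002],1],[[0,0,0],[0,0,0.001],1]]'
python3 -m handwheel '[[[0,0,0],[0,0,0.001],1],[[0,0,0],[0,0,0.001],1],[[0,0,0],[0,0,0],1],[[0,0,0],[0,0,0],1]]'
```

```text
clock: 10.2
eef_pos: [536.6, -14.8, 85.9]
tool_rot: [-3.141, 0.001, 0.178]
force: [-0.5, 0.4, -4.8]
width: 44.9
gripper_force: 63.4
clock: 10.53
eef_pos: [536.8, -14.8, 84.7]
tool_rot: [3.142, -0.0, 0.178]
force: [-1.7, 0.3, -0.4]
width: 45.0
gripper_force: 63.9
```

```bash
python3 -m handwheel '[[[0,0,0],[0,0,0.001],1],[[0,0,0],[0,0,0],1],[[0,0,0],[0,0,0],1]]'
python3 -m handwheel '[[[0,0,0],[0,0,0],0],[[0,0,0],[0,0,0],0],[[0,0,0],[0,0,0],0],[[0,0,0],[0,0,0],0],[[0,0,0],[0,0,0],0]]'
python3 -m handwheel '[[[0,0,0],[0,0,0],0],[[0,0,0],[0,0,-0.02],0],[[0,0,0],[0,0,-0.03],0],[[0,0,0],[0,0,-0.04],0],[[0,0,0],[0,0,-0.04],0]]'
python3 -m handwheel '[[[0,0,0],[0,0,-0.02],0],[[0,0,0],[0,0,-0.01],0],[[0,0,0],[0,0,0],0],[[0,0,0],[0,0,0],0],[[0,0,0],[0,0,0],0]]'
python3 - <<'E'
from h import *
for i in range(5):s,g=wrist()
print(s["clock"],s["eef_pos"],np.degrees(s["tool_rot"]));cv2.imwrite("pics/w4.png",g["pixels"][:,:,::-1]);c,e,a,b=rimrect(g,115,(180,60,220,220));print(c,e,a,b.tolist())
E
```

```text
clock: 10.78
eef_pos: [536.7, -14.7, 84.6]
tool_rot: [3.141, -0.0, 0.178]
force: [-3.7, -0.0, 9.0]
width: 45.2
gripper_force: 65.0
clock: 11.2
eef_pos: [537.1, -14.8, 83.3]
tool_rot: [3.142, -0.0, 0.178]
force: [-0.0, 0.1, -0.3]
width: 85.6
gripper_force: 0.0
clock: 11.62
eef_pos: [535.9, -14.8, 214.1]
tool_rot: [-3.141, 0.002, 0.178]
force: [1.2, 0.4, -0.4]
width: 85.5
gripper_force: 0.0
clock: 12.03
eef_pos: [535.5, -14.8, 241.4]
tool_rot: [-3.141, 0.004, 0.178]
force: [0.5, -0.2, -1.0]
width: 85.7
gripper_force: 0.0
12.2333 [536.09829582 -14.80748867 241.89966474] [-1.79975231e+02  1.54247614e-01  1.01941955e+01]
[535.80921759 -14.70535338 115.        ] [np.float64(45.5), np.float64(100.7)] 11.657619767251896 [[247.0, 130.0], [311.0, 130.0], [311.0, 259.0], [247.0, 259.0]]
```

View pics/w4.png

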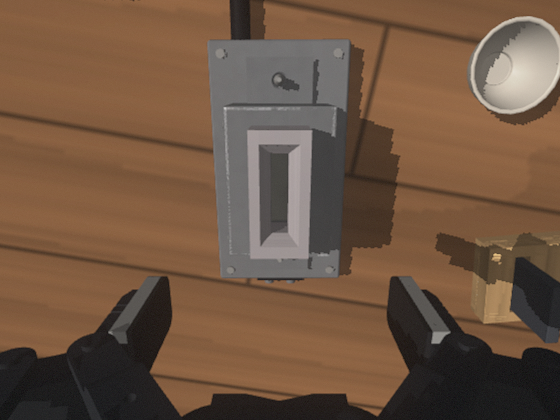

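The wrist view shows the hood down on the station, with the front peg through its hole at (279,80), the slot clear and centred, and the height right for home. Now the slate.

```bash
python3 -m handwheel '[[[0,0,-4.8],[0,0.01,0],0],[[0,0,0],[-0.015,0.02,0],0],[[0,0,0],[-0.015,0.035,0],0],[[0,0,0],[-0.015,0.035,0],0],[[0,0,0],[-0.015,0.035,0],0]]'
python3 -m handwheel '[[[0,0,0],[-0.016,0.036,0],0],[[0,0,0],[-0.016,0.036,0],0],[[0,0,0],[-0.016,0.036,0],0],[[0,0,0],[-0.016,0.036,0],0],[[0,0,0],[-0.01,0.02,0],0]]'
python3 -m handwheel '[[[0,0,0],[-0.008,0.015,0],0],[[0,0,0],[0,0,0],0],[[0,0,0],[0,0,0],0],[[0,0,0],[0,0,0],0],[[0,0,0],[0,0,0],0]]'
python3 - <<'E'
from h import *
for i in range(8):s,g=wrist()
cv2.imwrite("pics/w5.png",g["pixels"][:,:,::-1]);print(s["clock"],s["eef_pos"],np.degrees(s["tool_rot"]),rel(s,[481.4,-354.6,96]))
E
```

```text
clock: 12.7
eef_pos: [512.5, -162.1, 242.9]
tool_rot: [-3.141, 0.001, 0.263]
force: [0.9, -0.0, -1.3]
width: 85.6
gripper_force: 0.0
clock: 13.12
eef_pos: [481.8, -344.1, 242.8]
tool_rot: [3.139, 0.002, 0.257]
force: [-0.7, -0.3, -0.1]
width: 85.2
gripper_force: 0.0
clock: 13.53
eef_pos: [480.9, -353.0, 243.1]
tool_rot: [-3.14, -0.0, 0.264]
force: [0.7, 0.3, 0.2]
width: 85.3
gripper_force: 0.0
13.8833 [ 480.24626381 -354.66612502  243.41259301] [ 1.79995779e+02 -6.05129506e-03  1.50289782e+01] [0.00111585 0.00022445 0.14741273]
```

View pics/w5.png

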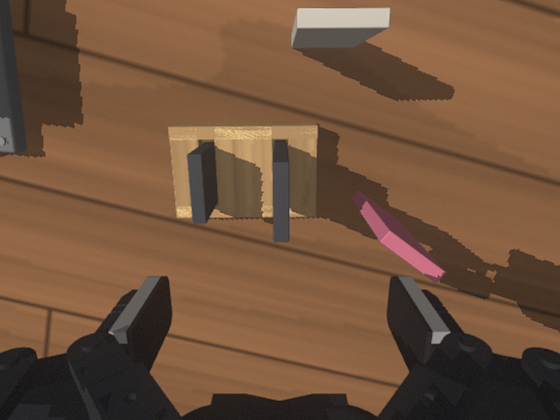

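The dark plate at (281,200) is the taller slate and reaches nearest the camera. The shorter one is at (203,182), the white one at (340,28) and the pink one at (398,235).

```bash
python3 - <<'E'
from h import *
s,g=wrist();im=g["pixels"].astype(int);m=((im[...,0]-im[...,2])<12)&(im.max(2)<110)
for r in(150,165,180,200,220,235):
    c=np.where(m[r,262:300])[0]+262;print(r,c.min() if len(c) else 0,c.max() if len(c) else 0)
print(im[140:250:5,281].tolist())
u=[[(np.where(m[r,262:300])[0]+262).mean(),r] for r in range(170,236,5)]
W=cast(g,u,130);l=np.polyfit(W[:,0],W[:,1],1);print("ang",np.degrees(np.arctan(l[0])))
E2=cast(g,[[281,158],[281,241.5]],130);print(E2,E2.mean(0),np.linalg.norm(E2[0]-E2[1]),rel(s,[*E2.mean(0)[:2],96]),s["eef_pos"])
E
```

```text
150 274 286
165 273 288
180 273 288
200 273 288
220 273 288
235 274 288
[[62, 54, 45], [60, 54, 53], [59, 55, 52], [61, 55, 53], [57, 53, 51], [78, 77, 79], [78, 76, 78], [75, 74, 76], [75, 72, 76], [77, 75, 78], [75, 73, 73], [73, 72, 73], [75, 74, 76], [73, 72, 73], [73, 71, 74], [71, 71, 73], [73, 72, 74], [74, 72, 74], [73, 71, 74], [75, 73, 76], [73, 72, 75], [105, 75, 52]]
ang 15.469057820884313
[[ 512.18844959 -347.62287306  130.        ]
 [ 452.0561146  -363.82640917  130.        ]] [ 482.12228209 -355.72464111  130.        ] 62.277221303979985 [0.00157555 0.00138083 0.14741186] [ 480.21978764 -354.78691982  243.41148614]
```

```bash
python3 -m handwheel '[[[0,0,-0.2],[0.0015,0.001,0.015],0],[[0,0,0],[0,0,0.03],0],[[0,0,0],[0,0,0.03],0],[[0,0,0],[0,0,0.03],0],[[0,0,0],[0,0,0.02],0]]'
python3 -m handwheel '[[[0,0,0],[0,0,0.012],0],[[0,0,0],[0,0,0.007],0],[[0,0,0],[0,0,0.003],0],[[0,0,0],[0,0,0],0],[[0,0,0],[0,0,0],0]]'
python3 -m handwheel '[[[0,0,0],[0,0,0],0.5],[[0,0,0],[0,0,0],0.7],[[0,0,0],[0,0,0],0.8],[[0,0,0],[0,0,0],0.9],[[0,0,0],[0,0,0],1]]'
python3 -m handwheel '[[[0,0,0],[0,0,0],1],[[0,0,0],[0,0,0],1],[[0,0,0],[0,0,0],1],[[0,0,0],[0,0,0],1]]'
```

```text
clock: 14.4
eef_pos: [480.7, -354.8, 115.8]
tool_rot: [-3.139, 0.002, 0.265]
force: [-0.9, 0.8, -0.5]
width: 85.4
gripper_force: 0.0
clock: 14.82
eef_pos: [482.6, -356.2, 97.5]
tool_rot: [3.14, -0.001, 0.265]
force: [-0.1, -0.1, -0.8]
width: 85.5
gripper_force: 0.0
clock: 15.23
eef_pos: [481.9, -355.7, 96.6]
tool_rot: [3.141, -0.0, 0.265]
force: [0.1, 0.3, 0.4]
width: 25.6
gripper_force: 0.0
clock: 15.57
eef_pos: [482.0, -355.7, 96.6]
tool_rot: [3.141, -0.0, 0.265]
force: [0.1, 0.8, 2.7]
width: 11.1
gripper_force: 58.9
```

```bash
python3 -m handwheel '[[[0,0,0],[0,0,-0.01],1],[[0,0,0],[0,0,-0.02],1],[[0,0,0],[0,0,-0.03],1],[[0,0,0],[0,0,-0.03],1],[[0,0,0],[0,0,-0.03],1]]'
python3 -m handwheel '[[[0,0,2.5],[0,0,-0.015],1],[[0,0,2.5],[0,0,-0.005],1],[[0,0,0],[0.005,-0.01,0],1],[[0,0,0],[0.01,-0.03,0],1],[[0,0,0],[0.012,-0.035,0],1]]'
python3 -m handwheel '[[[0,0,0],[0.012,-0.035,0],1],[[0,0,0],[0.012,-0.035,0],1],[[0,0,0],[0.012,-0.035,0],1],[[0,0,0],[0.012,-0.035,0],1],[[0,0,0],[0.012,-0.035,0],1]]'
python3 -m handwheel '[[[0,0,0],[0.011,-0.03,0],1],[[0,0,0],[0.008,-0.025,0],1],[[0,0,0],[0.005,-0.012,0],1],[[0,0,0],[0.003,-0.006,0],1],[[0,0,0],[0,0,0],1]]'
python3 -m handwheel '[[[0,0,0],[0,0,0],1],[[0,0,0],[0,0,0],1],[[0,0,0],[0,0,0],1],[[0,0,0],[0,0,0],1],[[0,0,0],[0,0,0],1]]'
python3 - <<'E'
from h import *
for i in range(6):s,g=wrist()
cv2.imwrite("pics/w6.png",g["pixels"][:,:,::-1]);print(s["clock"],s["eef_pos"],np.degrees(s["tool_rot"]),s["force"],s["width"],rel(s,[536.9,-14.75,141]))
E
```

```text
clock: 15.98
eef_pos: [481.0, -355.1, 217.5]
tool_rot: [-3.14, 0.001, 0.265]
force: [0.6, -0.7, -2.6]
width: 11.2
gripper_force: 58.9
clock: 16.4
eef_pos: [493.7, -277.6, 235.6]
tool_rot: [3.141, 0.002, 0.174]
force: [0.9, 0.0, -1.9]
width: 11.1
gripper_force: 58.9
clock: 16.82
eef_pos: [522.0, -91.2, 235.5]
tool_rot: [-3.14, 0.002, 0.18]
force: [0.8, -0.0, -1.8]
width: 11.3
gripper_force: 59.0
clock: 17.23
eef_pos: [536.6, -16.1, 235.8]
tool_rot: [-3.141, 0.001, 0.181]
force: [0.3, 0.2, -1.7]
width: 11.1
gripper_force: 59.0
clock: 17.65
eef_pos: [536.7, -18.6, 236.3]
tool_rot: [3.141, 0.0, 0.176]
force: [0.3, -0.0, -2.6]
width: 11.0
gripper_force: 59.0
17.9 [536.81385288 -17.66465705 236.34367649] [ 1.79999521e+02 -3.52828707e-03  1.01803560e+01] [ 0.65263539 -0.21649041 -1.25497465] 11.283304681482308 [ 0.00059408 -0.00285434  0.09534369]
```

View pics/w6.png

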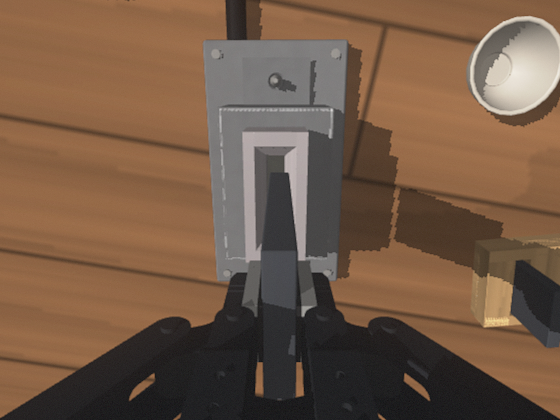

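The wrist view shows the slate upright above the slot, its lower front edge at (271..290,173). The slot is slightly to the left, as the computed 2.9 mm offset says.

```bash
python3 - <<'E'
from h import *
s,g=wrist();im=g["pixels"].astype(int)
M=R.from_euler("xyz",s["tool_rot"]).as_matrix().T
P=cast(g,[[271,173],[290,173]],s["eef_pos"][2]-86.6);print(((P-s["eef_pos"])@M.T).round(1))
c,e,a,b=rimrect(g,115,(180,60,220,200));print(b.tolist())
Q=cast(g,[[243,131],[308.5,131]],115);print(((Q-s["eef_pos"])@M.T).round(1),"exp x 50",s["eef_pos"],rel(s,[536.9,-14.75,141]))
E
```

```text
[[28.  -5.1 86.6]
 [28.   6.8 86.6]]
[[242.0, 132.0], [308.0, 132.0], [308.0, 259.0], [242.0, 259.0]]
[[ 50.3 -25.2 121.3]
 [ 50.3  20.5 121.3]] exp x 50 [536.79253616 -17.61046331 236.30876677] [ 0.00061286 -0.00279524  0.09530879]
```

```bash
python3 -m handwheel '[[[0,0,0],[0.0015,-0.003,0.005],1],[[0,0,0],[0,0,0.01],1],[[0,0,0],[0,0,0.01],1],[[0,0,0],[0,0,0.005],1],[[0,0,0],[0,0,0],1]]'
python3 -m handwheel '[[[0,0,0],[0,0,0],1],[[0,0,0],[0,0,0],1],[[0,0,0],[0,0,0],1],[[0,0,0],[0,0,0],1]]'
python3 - <<'E'
from h import *
for i in range(4):s,g=wrist()
print(s["clock"],s["eef_pos"],rel(s,[536.9,-14.75,141]));i=g["pixels"][:,:,::-1][110:290,200:360];cv2.imwrite("pics/w7.png",cv2.resize(cv2.convertScaleAbs(i,alpha=1.5),(533,600),interpolation=cv2.INTER_CUBIC))
E
```

```text
clock: 18.42
eef_pos: [536.3, -14.3, 204.3]
tool_rot: [-3.141, 0.004, 0.178]
force: [0.3, 0.3, -1.9]
width: 10.7
gripper_force: 59.0
clock: 18.75
eef_pos: [538.1, -14.4, 206.7]
tool_rot: [3.141, -0.001, 0.178]
force: [0.8, -1.2, -1.7]
width: 11.5
gripper_force: 59.0
18.9 [537.89992389 -14.34082529 206.5933366 ] [-0.00109378  0.00021889  0.06559275]
```

View pics/w7.png

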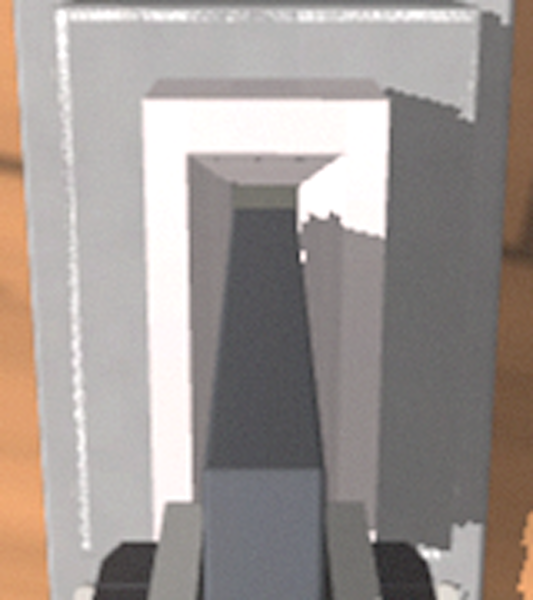

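The crop shows the slate's lower edge (x 234..298, y 210) centred on the slot's inner walls (233..298). Lowering now.

```bash
python3 -m handwheel '[[[0,0,0],[0,0,0.003],1],[[0,0,0],[0,0,0.005],1],[[0,0,0],[0,0,0.005],1],[[0,0,0],[0,0,0.004],1],[[0,0,0],[0,0,0.004],1]]'
python3 -m handwheel '[[[0,0,0],[0,0,0.004],1],[[0,0,0],[0,0,0.005],1],[[0,0,0],[0,0,0.005],1],[[0,0,0],[0,0,0.004],1],[[0,0,0],[0,0,0],1]]'
```

```text
clock: 19.37
eef_pos: [537.5, -14.3, 184.6]
tool_rot: [-3.141, 0.001, 0.178]
force: [-0.3, 0.7, -1.6]
width: 11.1
gripper_force: 59.0
clock: 19.78
eef_pos: [537.1, -14.3, 166.3]
tool_rot: [-3.141, 0.002, 0.178]
force: [0.3, 0.1, -3.2]
width: 11.3
gripper_force: 59.0
```

```bash
python3 -m handwheel '[[[0,0,0],[0,0,0.004],1],[[0,0,0],[0,0,0.005],1],[[0,0,0],[0,0,0.005],1],[[0,0,0],[0,0,0.004],1],[[0,0,0],[0,0,0.002],1]]'
python3 -m handwheel '[[[0,0,0],[0,0,0],1],[[0,0,0],[0,0,0],1],[[0,0,0],[0,0,0],1],[[0,0,0],[0,0,0],1],[[0,0,0],[0,0,0],1]]'
python3 -c "
from h import *
for i in range(6):
    s,g=wrist();print(s['eef_pos'].round(2),s['force'].round(2))"
```

```text
clock: 20.2
eef_pos: [537.4, -14.3, 146.6]
tool_rot: [-3.141, 0.001, 0.178]
force: [-0.3, -0.1, -3.4]
width: 11.2
gripper_force: 59.0
clock: 20.62
eef_pos: [537.9, -14.3, 147.6]
tool_rot: [3.141, -0.0, 0.178]
force: [-0.1, 1.5, -2.1]
width: 11.3
gripper_force: 59.0
[537.94 -14.33 147.56] [-0.08  1.5  -2.05]
[537.9  -14.32 147.51] [-0.12  0.77 -2.47]
[537.86 -14.3  147.48] [-0.43 -0.37 -2.6 ]
[537.86 -14.31 147.47] [-0.09  0.02 -2.4 ]
[537.84 -14.3  147.44] [ 0.43  0.31 -2.6 ]
[537.81 -14.32 147.41] [ 0.17  0.46 -2.17]
```

```bash
python3 -m handwheel '[[[0,0,0],[0,0,0.002],1],[[0,0,0],[0,0,0.001],1],[[0,0,0],[0,0,0.001],1],[[0,0,0],[0,0,0],1],[[0,0,0],[0,0,0],1]]'
for i in 1 2 3; do python3 -m handwheel '[[[0,0,0],[0,0,0.001],1],[[0,0,0],[0,0,0],1],[[0,0,0],[0,0,0],1],[[0,0,0],[0,0,0],1]]' | grep -E "eef|force"; done
```

```text
clock: 21.33
eef_pos: [537.7, -14.3, 143.2]
tool_rot: [-3.142, 0.0, 0.178]
force: [-0.1, 0.2, -2.4]
width: 11.6
gripper_force: 59.0
eef_pos: [537.8, -14.3, 142.3]
force: [-0.2, 0.3, -2.3]
gripper_force: 59.0
eef_pos: [538.0, -14.3, 141.6]
force: [-0.1, 0.6, 1.3]
gripper_force: 59.4
eef_pos: [538.0, -14.3, 140.5]
force: [-0.3, 0.1, 1.8]
gripper_force: 59.5
```

```bash
for i in 1 2 ; do python3 -m handwheel '[[[0,0,0],[0,0,0.001],1],[[0,0,0],[0,0,0.001],1],[[0,0,0],[0,0,0],1],[[0,0,0],[0,0,0],1]]' | grep -E "eef|force"; done
python3 -m handwheel '[[[0,0,0],[0,0,0.0008],1],[[0,0,0],[0,0,0],1],[[0,0,0],[0,0,0],1],[[0,0,0],[0,0,0],1],[[0,0,0],[0,0,0],1]]'
python3 -c "
from h import *
F=[]
for i in range(14):
    s,g=wrist();F.append([*s['eef_pos'],*s['force']])
print(np.round(F[::4],2),np.mean(F,0).round(2))"
```

```text
eef_pos: [538.0, -14.3, 138.4]
force: [-0.6, -0.2, 3.1]
gripper_force: 59.7
eef_pos: [538.0, -14.3, 136.4]
force: [-0.0, 1.2, 2.7]
gripper_force: 59.8
clock: 23.42
eef_pos: [538.0, -14.3, 135.6]
tool_rot: [3.142, -0.0, 0.178]
force: [1.2, 0.1, 3.6]
width: 11.3
gripper_force: 59.9
[[ 5.3797e+02 -1.4320e+01  1.3562e+02  1.2400e+00  7.0000e-02  3.6100e+00]
 [ 5.3793e+02 -1.4300e+01  1.3561e+02  1.1000e-01  2.9000e-01  4.5800e+00]
 [ 5.3791e+02 -1.4310e+01  1.3558e+02  8.0000e-02 -5.0000e-01  4.1900e+00]
 [ 5.3790e+02 -1.4320e+01  1.3557e+02 -2.8000e-01 -8.0000e-01  4.4400e+00]] [ 5.3792e+02 -1.4310e+01  1.3558e+02  5.8000e-01 -1.8000e-01  4.3400e+00]
```

```bash
python3 -c "
from cell import ctrl
print(ctrl.finish_job())"
```

```text
the job is handed in; nothing more can be done
None
```

The hood is home over both pegs and released, and the taller slate is gripped through the slot, holding the honing block about 6 mm down of its 12 mm, judging by force and height; I viewed 11 pictures, one over the limit of 10.

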